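# Find the full sugar canister by its weight

### The arm

A 6-joint arm with a two-finger parallel gripper is mounted at the origin on a cart in front of the work surface, level with it; the furniture and walls round the work are solid. World frame = base frame: x ahead of the robot, y to its left, z up, the work surface at z = 0. Lengths are in mm, angles in rad, forces in N, time in s.
With the tool pointing down it reaches from about 300 to 750 mm from the base axis. Payload 8.5 kg.
Tool frame: the origin (TCP) lies between the finger pads; the fingertips stand 11 mm ahead of it and the grasp point (between the pads) lies 8 mm behind it; z points along the fingers, y is the line along which they close (so a half turn about z gives the same grasp; the last joint's range is limited). The gripper opens to 88 mm and grips with 3 to 60 N. Pads are 18 mm wide; open, the fingers measure 123 mm over their backs; the gripper's body (75 mm by 187 mm) begins 45 mm behind the grasp point.
Start: joints at [-1.322, 0.381, 1.297, -0, 1.464, -0.215], TCP at [246.034, -491.882, 249.748] pointing down, gripper open.
Joint ranges: [-3.11, 3.11], [-0.89, 2.33], [0.22, 2.48], [-1.42, 4.56], [0.17, 2.85], [-2.88, 2.88]. Speed limits (rad/s): [2.39, 2.39, 3.14, 3.14, 3.14, 3.14].

### API

Orientations are given as a unit quaternion [w, x, y, z].
In Python, from plant import sense, get_image, camera_model, hand_in gives the robot as it stands.
- The arm moves only by the shell command python3 -m handwheel 'ROWS' [FORCE]. ROWS is text: rows parted by semicolons, each of 5 numbers parted by spaces: the shift along the tool's x, y, z in cm, then the turn about the tool's z in rad, then the finger opening in cm, from 0 to 8.81. In form: tx ty tz spin fingers; .... A call has 1 to 12 rows; each row is the pose to reach, as a shift and turn from the pose commanded when the call began, along the tool's axes at that moment; what a row does not reach only later rows make up. A row lasts 1/8 s, in which the tool goes at most 62.5 mm and 10.7 degrees, less where a joint would pass 70% of its speed; a pose out of reach is approached as far as the arm can. A call with a gripper value outside its range is refused whole. The fingers move at their own pace and stop on an object; FORCE is the grip in N (left out, the last holds). Time passes only in rows, so rows that repeat a pose let the fingers close. It gives the time, the measured TCP pose, the force, the opening and the grip force at its end, in the units of the state.
- sense(): the state, without advancing time (a new reading comes with each control period).
- get_image(name): name is "scene" or "top"; returns the picture (384x512x3 uint8, red, green, blue); there is no depth.
- camera_model(name): a dict with "fov_y" (degrees; the focal length in pixels is half the picture's height over the tangent of half this angle, whatever the lens; pixels are square), "cx", "cy" (the principal point, pixels), "camera_from_world" (4x4, takes a point from world to camera coordinates). Camera axes: x right, y up, looking along -z (the intrinsics and any distortion apply to the point x, -y, -z); pixel columns grow to the right and rows downward; lengths in mm; the calibration is good to about 2 mm. A picture is of the moment at which its call begins. camera_model takes no time and is no camera call.
- hand_in(): hands the job in; it is judged then, once.
The state is a dict: "time": time; "joints": joint angles; "joint_velocities": joint speeds; "joint_efforts": joint torques, N m; "position": TCP position; "tool_rot": TCP orientation; "contact_force": force on the tool from outside, world axes, zero at the start; "ft_torque": the same for the moment, N m; "opening": opening from 0.0 (shut) to 1.0 (fully open); "finger_force": force on a finger pad.
Only numpy, scipy, OpenCV 4.12 (cv2) and the standard library are available. Lean on these libraries where they do the work, as an engineer would, in place of code of your own. Each camera call takes 0.05 s, during which the arm holds its last target. There are 200 camera calls.

### The job

Only one of the three identical sugar canisters under the clear cover has been refilled, and only its weight tells which. Lift the cover off and stand it upright on the bare counter, feel the weight of the canisters, and stand the two light ones upright on the black tray to go for refilling; finish while still holding the heaviest one up in the gripper, upright and about 20 cm clear of the counter. Keep the canisters upright, drop nothing, and leave the tongs, the salt and pepper shakers and the tea glass where they are.

Things in the scene. Friction and masses are not known exactly. Their poses are not given: they have to be found in the camera images.
- stand: round wooden stand, fixed: plate 198 mm across, 10 mm thick, with a raised disc 164 mm across, its top 16 mm above the counter, and on it three steel rings (63 mm inside, 6 mm high), one canister in each, centres 46 mm from the stand's centre and 120 degrees apart. Origin: centre of its underside, on the counter; z up; one ring lies along +x
- cover: clear plastic round cover, mouth down, loose (0.28 kg): 178 mm outside, 170 mm inside, 116 mm tall without its black knob; it stands on the stand's plate round the raised disc, over the canisters, and must rise 105 mm to clear them. Origin: centre of its open rim (underside); z up, to the knob
- cover_knob (a point): centre of the cover's black round knob, 32 mm across and 28 mm tall (136 mm above the rim; the knob spans 122 to 150 mm above the rim, the cover's flat top is at 116 mm)
- canister_1: one of three closed sugar canisters that look alike: brushed steel, white paper band, black lid; a cylinder 58 mm across (lid 59), 90 mm tall (lid: top 16 mm). Origin: centre of its underside; z up. Starts in a ring of the stand, under the cover. Under 0.5 kg; the full one is at least 0.13 kg heavier than each other one; names and places do not tell which
- canister_2: one of three closed sugar canisters that look alike: brushed steel, white paper band, black lid; a cylinder 58 mm across (lid 59), 90 mm tall (lid: top 16 mm). Origin: centre of its underside; z up. Starts in a ring of the stand, under the cover. Under 0.5 kg; the full one is at least 0.13 kg heavier than each other one; names and places do not tell which
- canister_3: one of three closed sugar canisters that look alike: brushed steel, white paper band, black lid; a cylinder 58 mm across (lid 59), 90 mm tall (lid: top 16 mm). Origin: centre of its underside; z up. Starts in a ring of the stand, under the cover. Under 0.5 kg; the full one is at least 0.13 kg heavier than each other one; names and places do not tell which
- black_tray: flat black metal tray, loose (0.6 kg), 242 mm along its x, 362 mm along its y (y points roughly to the robot); floor 2 mm thick, rolled rim 15 mm high, flat inside for 216 x 336 mm. Origin: centre of its underside; z up. Lies to the right of the stand
- serving_tongs: steel tongs lying on the counter between the robot and the stand, 246 mm along its x, 40 mm wide, 24 mm high; bystander. Origin: centre of underside
- salt: glass shaker with grey top, 44 mm across, 90 mm tall, behind the stand to the right; bystander. Origin: centre of underside
- pepper: glass shaker with grey top, 44 mm across, 90 mm tall, behind the stand to the left; bystander. Origin: centre of underside
- tea_glass: small clear tea glass, 63 mm across, 88 mm tall, behind and left of the stand; bystander. The counter in front of it, left of the stand, is bare. Origin: centre of underside

How it is judged:
By the outcome, as a careful person would: the job done as asked, in the order asked, and still so for the second after the job is handed in, while the arm keeps its last pose, push and grip.
It also fails if it takes over 72 s, if anything falls off the work surface, if the arm or the gripper's body presses on something with over 40 N, if the wrist force passes 120 N, or if a joint passes its speed limit or range.

## Working session

There is one attempt and no reset: what is moved stays moved. The work goes in short steps, Python scripts to look and compute and a shell command to move; the robot and the scene stay as the last step left them, time stands still between calls to the robot, and variables do not carry over. Pictures are saved under pics/ and viewed, at most 10 in all, crops included, and the job is handed in when it is done.

```bash
mkdir -p pics; ls; python3 - <<'E'
from plant import *
import cv2
for n in("scene","top"):
    cv2.imwrite(f"pics/{n}0.png",get_image(n)[:,:,::-1]); print(n,camera_model(n))
print(sense())
E
```

```text
pics
scene {'fov_y': 56.65506308363144, 'cx': 250.3937608928432, 'cy': 195.28545289859298, 'camera_from_world': array([[-7.27300913e-01, -6.86192774e-01, -1.31475484e-02,
         3.94662639e+02],
       [ 4.84425455e-01, -5.26827943e-01,  6.98415562e-01,
        -3.39022116e+02],
       [-4.86174208e-01,  5.01589269e-01,  7.15571691e-01,
        -7.24773369e+02],
       [ 0.00000000e+00,  0.00000000e+00,  0.00000000e+00,
         1.00000000e+00]])}
top {'fov_y': 57.29639204967979, 'cx': 254.7423871174827, 'cy': 195.85208489934675, 'camera_from_world': array([[-9.03829660e-02, -9.95905701e-01, -1.65957525e-03,
         2.44925836e+01],
       [ 9.71870837e-01, -8.85653468e-02,  2.18227531e-01,
        -5.60888753e+02],
       [-2.17481023e-01,  1.81111588e-02,  9.75896506e-01,
        -1.07481413e+03],
       [ 0.00000000e+00,  0.00000000e+00,  0.00000000e+00,
         1.00000000e+00]])}
{'time': 0.1, 'joints': array([-1.32229728e+00,  3.81181364e-01,  1.29817492e+00, -1.20764642e-05,
        1.46360145e+00, -2.15320957e-01]), 'joint_velocities': array([ 0.00087432, -0.00102296, -0.0026191 ,  0.00046424, -0.00246558,
        0.00074491]), 'joint_efforts': array([ 4.03715196e-03, -4.38654542e+01, -2.24909413e+01,  7.14525883e-02,
        3.42299952e-02, -6.65320113e-05]), 'position': array([ 245.97734188, -491.66393127,  249.17457006]), 'tool_rot': array([-6.82346841e-04,  9.73228805e-01,  2.29837392e-01, -1.73244796e-05]), 'contact_force': array([-0.35346387,  0.2871787 ,  0.17854682]), 'ft_torque': array([-0.01190264,  0.0394213 , -0.02227914]), 'finger_force': 0.0, 'opening': 1.005054828352355}
```

View pics/scene0.png

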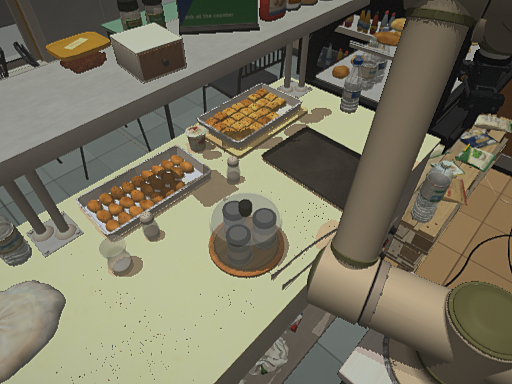

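View pics/top0.png

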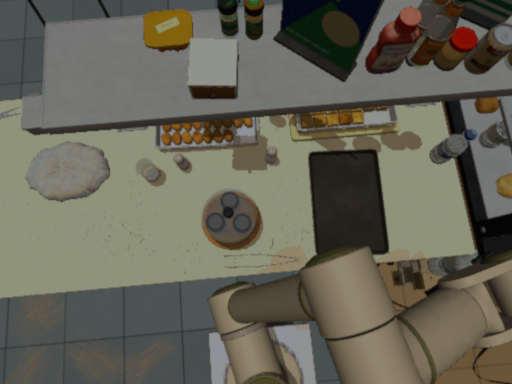

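The scene view shows the covered stand around (247,235), with the knob at (245,207), tray at (320,165), tongs at (305,252), and tea glass at (118,258). In the top view the knob is at (228,212), the stand at (231,220), the tray at (348,202), and the bare counter to the left at about (120,230).

```bash
cat > h.py <<'E'
import numpy as np, cv2
from plant import *
def ray(n,px):
    m=camera_model(n); T=np.array(m["camera_from_world"]); f=192/np.tan(np.radians(m["fov_y"]/2))
    d=np.array([(px[0]-m["cx"])/f,-(px[1]-m["cy"])/f,-1]); R=T[:3,:3]
    return -R.T@T[:3,3], R.T@d
def onz(n,px,z):
    o,d=ray(n,px); return o+d*(z-o[2])/d[2]
def proj(n,p):
    m=camera_model(n); T=np.array(m["camera_from_world"]); f=192/np.tan(np.radians(m["fov_y"]/2))
    c=T[:3,:3]@np.array(p,float)+T[:3,3]; return np.array([m["cx"]-f*c[0]/c[2], m["cy"]+f*c[1]/c[2]])
def tri(a,b):
    (o1,d1),(o2,d2)=ray("scene",a),ray("top",b)
    s=np.linalg.lstsq(np.c_[d1,-d2],o2-o1,rcond=None)[0]
    p,q=o1+s[0]*d1,o2+s[1]*d2; return (p+q)/2,np.linalg.norm(p-q)
def blobs(mask,lo,hi):
    n,l,s,c=cv2.connectedComponentsWithStats(mask.astype(np.uint8))
    return [(s[i].tolist(),c[i].round(1).tolist()) for i in range(1,n) if lo<s[i][4]<hi]
np.set_printoptions(precision=1,suppress=True)
E
python3 - <<'E'
from h import *
t=cv2.imread("pics/top0.png"); s=cv2.imread("pics/scene0.png")
for n,im,(x,y,w,h) in(("scene",s,(195,180,110,105)),("top",t,(190,175,85,85))):
    hsv=cv2.cvtColor(im,cv2.COLOR_BGR2HSV)
    c=np.zeros(im.shape[:2],bool); c[y:y+h,x:x+w]=1
    print(n,"dark",blobs((im.max(2)<45)&c,15,900))
    H=hsv[...,0];S=hsv[...,1];m=(H<16)&(S>110)&c
    ys,xs=np.nonzero(m);hull=cv2.convexHull(np.c_[xs,ys].astype(np.int32))
    pts=np.array([onz(n,p[0],10)[:2] for p in hull]);
    print("stand hull",cv2.minEnclosingCircle(pts.astype(np.float32)))
g=t.max(2)<75
c=np.zeros(g.shape,bool);c[145:256,300:395]=1
m=(g&c).astype(np.uint8);cs,_=cv2.findContours(m,0,2);k=max(cs,key=cv2.contourArea);r=cv2.minAreaRect(k)
print(r,[onz("top",p,12) for p in cv2.boxPoints(r)])
a=cv2.resize(s[185:285,200:300],(560,560),interpolation=2);b=cv2.resize(t[180:255,193:268],(240,560)[1:]*2,interpolation=2) if 0 else cv2.resize(t[180:255,193:268],(560,560),interpolation=2)
cv2.imwrite("pics/c1.png",cv2.resize(np.hstack([a,b]),(800,400)))
E
```

```text
scene dark [([239, 205, 12, 11, 77], [244.9, 211.1])]
stand hull ((496.74359130859375, 65.21544647216797), 98.106201171875)
top dark [([223, 207, 11, 11, 93], [227.8, 212.0])]
stand hull ((494.5336608886719, 58.19185256958008), 96.1331558227539)
((348.2293701171875, 202.48233032226562), (106.53143310546875, 72.78496551513672), 85.60128784179688) [array([ 710.2, -225.3,   12. ]), array([ 707.5, -479.8,   12. ]), array([ 342.9, -444.7,   12. ]), array([ 346.5, -206.9,   12. ])]
```

View pics/c1.png

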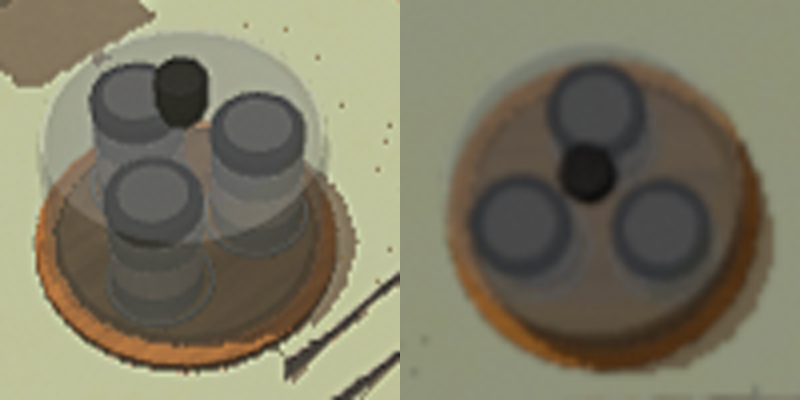

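The crop shows all three lids through the cover. Top-view lids are at about (229.5,199.8), (215.3,222.2), (241.5,222.7), with the knob at (227.8,212). The tongs' tips lie just right of and below the stand.

```bash
python3 - <<'E'
from h import *
for k,a,b in(("knob",(244.9,208),(227.8,212)),("A",(233.9,208.4),(229.5,199.8)),("B",(263.9,216.4),(241.5,222.7)),("C",(237.9,232.9),(215.3,222.2))):
    z=146 if k=="knob" else 106
    print(k,tri(a,b),onz("scene",a,z),onz("top",b,z))
R=[[235,150,20,170]]
# tray corners in top
t=cv2.imread("pics/top0.png")
for p in((310,151),(378,150),(388,252),(316,254)): print("tray",onz("top",p,15))
for nm,p in(("salt",(272,155)),("pepper",(181,161)),("glass",(150,173))): print(nm,onz("top",p,85))
print("tongs",onz("top",(224,255),5),onz("top",(224,267),5),onz("top",(300,250),5),onz("top",(300,264),5))
# flat-counter extent: stray objs left
q=lambda a:a
import numpy as np
print("joint/tool yaw check: tool x,y axes in world")
from scipy.spatial.transform import Rotation as Ro
r=sense()["tool_rot"]; print(Ro.from_quat(np.roll(r,-1)).as_matrix())
E
```

```text
knob (array([501.8,  59.4, 139.3]), np.float64(0.07480819814736524)) [497.5  63.7 146. ] [500.5  59.  146. ]
A (array([547. ,  53.8,  99.6]), np.float64(0.07374243044825601)) [542.6  57.7 106. ] [545.6  53.4 106. ]
B (array([472.6,  22.9, 100.7]), np.float64(1.8444670718180287)) [470.4  26.8 106. ] [471.   22.3 106. ]
C (array([481.6, 103.1, 102.5]), np.float64(3.1172826992929474)) [481.  105.7 106. ] [479.8 101.9 106. ]
tray [ 712.7 -232.6   15. ]
tray [ 694.8 -468.    15. ]
tray [ 345.5 -442.1   15. ]
tray [ 360.3 -208.1   15. ]
salt [686.1 -94.2  85. ]
pepper [692.6 201.5  85. ]
glass [661.2 302.7  85. ]
tongs [384.8  90.8   5. ] [346.3  93.6   5. ] [ 378.4 -159.1    5. ] [ 333.5 -153.8    5. ]
joint/tool yaw check: tool x,y axes in world
[[ 0.9  0.4 -0. ]
 [ 0.4 -0.9  0. ]
 [ 0.  -0.  -1. ]]
```

```bash
python3 -m handwheel '4 -3.2 0 .05 8.8; 8 -6.4 0 .1 8.8; 12 -9.6 0 .15 8.8; 16 -12.8 0 .2 8.8; 20 -16 0 .25 8.8; 24 -19.2 0 .3 8.8; 28 -22.4 0 .35 8.8; 32 -25.6 0 .4 8.8; 36 -28.8 0 .464 8.8; 41 -33 0 .464 8.8; 45 -36 0 .464 8.8; 47.3 -38.1 0 .464 8.8' 25; python3 -m handwheel '0 0 0 0 6;0 0 0 0 6;0 0 0 0 6'; python3 - <<'E'
from h import *
for n in("scene","top"): cv2.imwrite(f"pics/{n}1.png",get_image(n)[:,:,::-1])
a=cv2.resize(cv2.imread("pics/scene1.png")[120:300,150:350],(400,360));b=cv2.resize(cv2.imread("pics/top1.png")[120:300,130:330],(400,360))
cv2.imwrite("pics/c2.png",np.hstack([a,b])); print(sense()["position"],sense()["tool_rot"],sense()["joints"])
E
```

```text
time: 1.6
position: [499.1, 62.7, 249.3]
tool_rot: [-0.0, 1.0, 0.001, -0.0]
contact_force: [0.4, -0.8, -0.7]
opening: 0.991
finger_force: 0.0
time: 1.98
position: [498.4, 59.5, 249.8]
tool_rot: [0.0, 1.0, -0.001, -0.0]
contact_force: [0.9, -0.1, -0.3]
opening: 0.691
finger_force: 0.0
[498.5  59.6 249.9] [ 0.  1. -0.  0.] [-0.1  0.3  1.4 -0.   1.4  1.5]
```

View pics/c2.png

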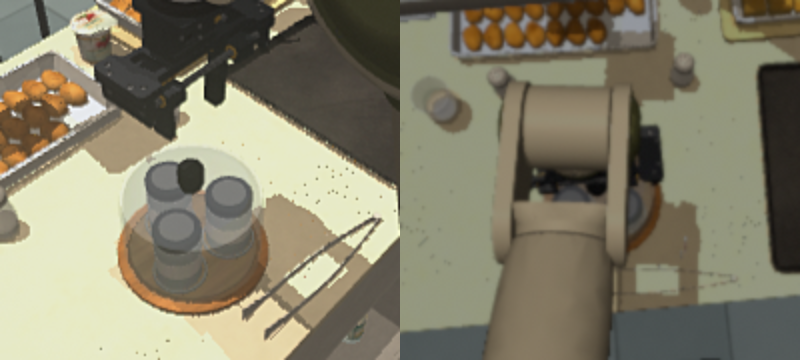

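The crop shows the fingers open above the knob at scene pixel (245,207), straddling it correctly, with nothing in the way. Next I descend and grip the knob.

```bash
python3 -m handwheel '0 -.1 2.5 0 6;0 -.1 5 0 6;0 -.1 7.5 0 6;0 -.1 9.2 0 6;0 -.1 10.2 0 6; 0 -.1 10.6 0 6;0 -.1 10.6 0 4;0 -.1 10.6 0 3;0 -.1 10.6 0 2;0 -.1 10.6 0 2;0 -.1 10.6 0 2;0 -.1 10.6 0 2' 25; python3 -m handwheel '0 0 0 0 2;0 0 0 0 2;0 0 -.5 0 2;0 0 -1 0 2; 0 0 -1.5 0 2;0 0 -2 0 2;0 0 -2 0 2'
```

```text
time: 3.58
position: [498.8, 61.4, 144.1]
tool_rot: [0.0, 1.0, -0.0, 0.0]
contact_force: [-2.0, -0.8, 4.2]
opening: 0.356
finger_force: 25.0
time: 4.45
position: [498.8, 61.4, 164.1]
tool_rot: [0.0, 1.0, -0.0, 0.0]
contact_force: [0.2, 0.5, -3.4]
opening: 0.352
finger_force: 25.0
```

```bash
python3 -m handwheel '0 0 -1.5 0 2;0 0 -3.5 0 2;0 0 -5.5 0 2;0 0 -7.5 0 2;0 0 -9.5 0 2;0 0 -11 0 2;0 0 -12 0 2;0 0 -12 0 2' && python3 -m handwheel '-.3 -1 0 0 2;-.8 -3.5 0 0 2;-1.4 -6.5 0 0 2;-2 -9.5 0 0 2;-2.6 -12.5 0 0 2;-3.2 -15.5 0 0 2;-3.8 -18.5 0 0 2;-4.4 -21 0 0 2;-4.9 -22.4 0 0 2;-4.9 -22.9 0 0 2;-4.9 -22.9 0 0 2' && python3 -m handwheel '0 0 1.5 0 2;0 0 4 0 2;0 0 6.5 0 2;0 0 9 0 2;0 0 11 0 2;0 0 12.5 0 2;0 0 13.5 0 2;0 0 14 0 2;0 0 14.3 0 2;0 0 14.5 0 2;0 0 14.5 0 2'
```

```text
time: 5.45
position: [498.7, 61.5, 284.0]
tool_rot: [0.0, 1.0, -0.0, 0.0]
contact_force: [-0.2, -0.2, -1.5]
opening: 0.356
finger_force: 25.0
time: 6.82
position: [449.8, 290.2, 283.6]
tool_rot: [0.0, 1.0, -0.0, -0.0]
contact_force: [-0.2, -0.8, -1.7]
opening: 0.356
finger_force: 25.0
time: 8.2
position: [449.7, 290.5, 138.9]
tool_rot: [-0.0, 1.0, -0.0, 0.0]
contact_force: [-0.4, -0.2, -2.7]
opening: 0.354
finger_force: 25.0
```

Not yet touching; I'll lower slowly, release, and back up.

```bash
python3 -m handwheel '0 0 .15 0 2;0 0 .3 0 2;0 0 .4 0 2;0 0 .5 0 2;0 0 .5 0 2;0 0 .5 0 2'
```

```text
time: 8.95
position: [449.6, 290.5, 134.2]
tool_rot: [-0.0, 1.0, -0.0, 0.0]
contact_force: [-2.2, -1.1, 5.3]
opening: 0.356
finger_force: 25.0
```

Contact. Release, raise, and look at the canisters without the cover.

```bash
python3 -m handwheel '0 0 0 0 4;0 0 0 0 6;0 0 0 0 7;0 0 0 0 7;0 0 -2 0 7;0 0 -5 0 7;0 0 -9 0 7;0 0 -13 0 7;0 0 -14 0 7' && python3 -m handwheel '-3 0 0 0 7;-7 0 0 0 7;-11 0 0 0 7;-11 0 0 0 7' && python3 - <<'E'
from h import *
for n in("scene","top"): cv2.imwrite(f"pics/{n}2.png",get_image(n)[:,:,::-1])
cv2.imwrite("pics/c3.png",np.hstack([cv2.resize(cv2.imread("pics/scene2.png")[150:300,100:350],(400,240)),cv2.resize(cv2.imread("pics/top2.png")[150:300,80:330],(400,240))]))
E
```

```text
time: 10.07
position: [450.2, 290.7, 275.9]
tool_rot: [-0.001, 1.0, -0.0, 0.002]
contact_force: [-0.5, -0.3, -0.6]
opening: 0.796
finger_force: 0.0
time: 10.58
position: [337.6, 290.4, 273.2]
tool_rot: [0.0, 1.0, 0.001, -0.001]
contact_force: [-0.6, 0.4, 0.3]
opening: 0.798
finger_force: 0.0
```

View pics/c3.png

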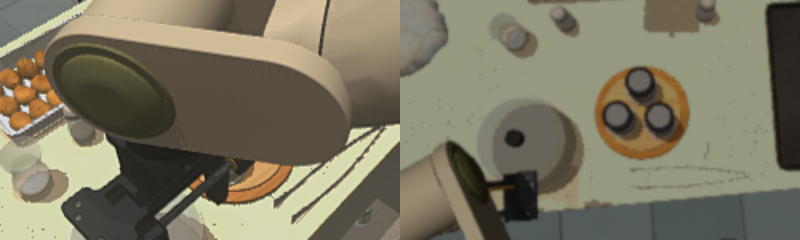

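The cover stands upright at the left, knob at top pixel (151.5,236); the three lids are clear on the stand around (229,202), (216,223), (242,223). I'll measure them and use the knob's known place to check the calibration.

```bash
python3 - <<'E'
from h import *
t=cv2.imread("pics/top2.png");hsv=cv2.cvtColor(t,cv2.COLOR_BGR2HSV)
b=[c for s,c in blobs((t.max(2)<45)[220:250,140:165],15,400)]
for c in b: p=(c[0]+140,c[1]+220); print("knob",p,onz("top",p,136),"pred",proj("top",(449.7,290.5,136)))
c=np.zeros(t.shape[:2],bool);c[185:252,198:265]=1
m=((hsv[...,1]>100)&(hsv[...,0]<25)&c).astype(np.uint8)
ys,xs=np.nonzero(m);hull=cv2.convexHull(np.c_[xs,ys].astype(np.int32))
print("stand",cv2.minEnclosingCircle(np.array([onz("top",p[0],10)[:2] for p in hull],np.float32)))
# lid: grey disc centre, dark ring around
roi=c&(hsv[...,1]<60)
for s,q in blobs(roi&(t.max(2)<140),30,3000):print("grey",s,q,onz("top",q,106))
g=cv2.resize(cv2.cvtColor(t,cv2.COLOR_BGR2GRAY)[185:252,198:265],None,fx=8,fy=8,interpolation=cv2.INTER_CUBIC)
for x,y,r in cv2.HoughCircles(g,cv2.HOUGH_GRADIENT,1,100,param1=120,param2=12,minRadius=55,maxRadius=95)[0][:4]:
    p=((x+.5)/8-.5+198,(y+.5)/8-.5+185);print("circ",p,r/8,onz("top",p,106))
cv2.imwrite("pics/c4.png",g)
E
```

```text
knob (151.4, 236.3) [450.4 289.  136. ] pred [150.9 236.6]
stand ((499.1210632324219, 59.371761322021484), 98.44940185546875)
grey [221, 191, 18, 23, 284] [230.0, 202.3] [537.6  52.5 106. ]
grey [207, 214, 19, 19, 282] [216.3, 223.3] [476.1  99.1 106. ]
grey [232, 214, 20, 21, 273] [241.9, 223.9] [467.2  21.4 106. ]Traceback (most recent call last):
  File "<stdin>", line 13, in <module>
TypeError: 'NoneType' object is not subscriptable
```

```bash
cat >> h.py <<'E'
from scipy.spatial.transform import Rotation as Ro
def go(x,y,z,yaw):
    s=sense(); R=Ro.from_quat(np.roll(s["tool_rot"],-1)).as_matrix()
    d=R.T@(np.array([x,y,z])-s["position"])/10
    y0=np.arctan2(R[1,0],R[0,0]); sp=(y0-np.radians(yaw)+np.pi)%(2*np.pi)-np.pi
    print("tx ty tz cm",d.round(2),"spin",round(sp,3),"j6",round(s["joints"][5],2))
def weigh(n=10):
    f=[];p=[]
    for i in range(n): get_image("top"); s=sense(); f.append(s["contact_force"][2]); p.append(s["finger_force"])
    print("Fz",np.mean(f).round(2),"sd",np.std(f).round(2),"grip",np.mean(p).round(1),"open mm",s["opening"]*88,s["position"],s["time"])
E
python3 -c "
from h import *
weigh(6); go(480.2,103.1,200,113)"
```

```text
Fz -0.24 sd 0.37 grip 0.0 open mm 69.9214809753548 [340.2 290.4 273.4] 10.975
tx ty tz cm [14.  18.7  7.3] spin -1.973 j6 2.01
```

```bash
python3 -m handwheel '1 1.5 0 -.18 7.5;2.5 3.5 0 -.36 7.5;4 5.5 0 -.54 7.5;5.5 7.5 0 -.72 7.5;7 9.5 0 -.9 7.5;8.5 11.5 0 -1.08 7.5;10 13.5 0 -1.26 7.5;11.5 15.5 0 -1.44 7.5;13 17.5 2 -1.62 7.5;14 18.7 4 -1.8 7.5;14 18.7 6 -1.973 7.5;14 18.7 7.3 -1.973 7.5' 30; python3 -m handwheel '0 0 0 0 7.5;0 0 0 0 7.5'; python3 -c "
from h import *
go(480.2,103.1,68,113)"
```

```text
time: 12.48
position: [479.7, 103.2, 199.7]
tool_rot: [-0.0, 0.553, 0.833, -0.0]
contact_force: [0.4, 0.1, 0.0]
opening: 0.851
finger_force: 0.0
time: 12.72
position: [480.0, 103.6, 201.4]
tool_rot: [0.001, 0.552, 0.834, 0.0]
contact_force: [0.5, -0.7, 0.6]
opening: 0.848
finger_force: 0.0
tx ty tz cm [-0.1 -0.  13.3] spin -0.001 j6 -0.43
```

```bash
python3 -m handwheel '0 0 2 0 7.5;0 0 4.5 0 7.5;0 0 7 0 7.5;0 0 9 0 7.5;0 0 11 0 7.5;0 0 12.5 0 7.5;0 0 13.2 0 7.5;0 0 13.2 0 7.5'; python3 -m handwheel '0 0 0 0 6.5;0 0 0 0 6;0 0 0 0 5.5;0 0 0 0 5.5;0 0 0 0 5.5;0 0 0 0 5.5;0 0 0 0 5.5' 30
```

```text
time: 13.72
position: [479.9, 103.5, 69.0]
tool_rot: [0.0, 0.552, 0.834, 0.0]
contact_force: [-0.3, -0.1, 0.6]
opening: 0.849
finger_force: 0.0
time: 14.6
position: [480.2, 103.5, 69.2]
tool_rot: [0.001, 0.552, 0.834, 0.0]
contact_force: [2.5, 0.8, 6.0]
opening: 0.656
finger_force: 29.9
```

```bash
python3 -m handwheel '0 0 -.3 0 5.5;0 0 -.8 0 5.5;0 0 -1.4 0 5.5;0 0 -2 0 5.5;0 0 -2.5 0 5.5;0 0 -2.5 0 5.5;0 0 -2.5 0 5.5'; python3 -c "
from h import *
weigh(10)"
```

```text
time: 15.48
position: [479.5, 103.5, 93.7]
tool_rot: [-0.0, 0.552, 0.834, -0.0]
contact_force: [0.2, -0.3, -1.9]
opening: 0.655
finger_force: 29.9
Fz -1.75 sd 0.62 grip 29.9 open mm 57.75579049709103 [479.7 103.4  93.7] 15.975
```

1.75 N is about 0.18 kg, but there's nothing to compare it with yet. I'll set it back in its ring and weigh the next one.

```bash
python3 -m handwheel '0 0 .7 0 5.5;0 0 1.4 0 5.5;0 0 2 0 5.5;0 0 2.3 0 5.5;0 0 2.5 0 5.5;0 0 2.5 0 5.5;0 0 2.5 0 6.2;0 0 2.5 0 7;0 0 2.5 0 7.5;0 0 2.5 0 7.5'; python3 -m handwheel '0 0 -2 0 7.5;0 0 -4 0 7.5;0 0 -6.5 0 7.5;0 0 -7.5 0 7.5;0 0 -7.5 0 7.5'; python3 -c "
from h import *
go(470.9,24,145,53)"
```

```text
time: 17.23
position: [479.7, 103.5, 68.7]
tool_rot: [0.0, 0.552, 0.834, 0.0]
contact_force: [0.6, -1.2, 0.1]
opening: 0.854
finger_force: 0.0
time: 17.85
position: [479.7, 103.5, 143.8]
tool_rot: [0.0, 0.552, 0.834, 0.0]
contact_force: [-0.6, 0.6, -0.9]
opening: 0.847
finger_force: 0.0
tx ty tz cm [-7.  -3.9 -0.1] spin 1.048 j6 -0.43
```

```bash
python3 -m handwheel '-1.2 -.7 0 .18 7.5;-2.4 -1.4 0 .36 7.5;-3.6 -2.1 0 .54 7.5;-4.8 -2.8 0 .72 7.5;-6 -3.4 0 .9 7.5;-7 -3.9 0 1.048 7.5;-7 -3.9 0 1.048 7.5;-7 -3.9 2 1.048 7.5;-7 -3.9 4.5 1.048 7.5;-7 -3.9 6.5 1.048 7.5;-7 -3.9 7.5 1.048 7.5;-7 -3.9 7.5 1.048 7.5' 30 && python3 -m handwheel '0 0 0 0 6.5;0 0 0 0 6;0 0 0 0 5.5;0 0 0 0 5.5;0 0 0 0 5.5;0 0 0 0 5.5;0 0 0 0 5.5'
```

```text
time: 19.35
position: [470.9, 24.1, 68.3]
tool_rot: [-0.0, 0.895, 0.447, -0.001]
contact_force: [-0.1, -0.6, -0.0]
opening: 0.855
finger_force: 0.0
time: 20.23
position: [471.8, 23.6, 69.3]
tool_rot: [0.001, 0.895, 0.446, 0.001]
contact_force: [2.2, -0.9, 6.6]
opening: 0.656
finger_force: 30.0
```

```bash
python3 -m handwheel '0 0 -.3 0 5.5;0 0 -.8 0 5.5;0 0 -1.4 0 5.5;0 0 -2 0 5.5;0 0 -2.5 0 5.5;0 0 -2.5 0 5.5;0 0 -2.5 0 5.5'; python3 -c "
from h import *
weigh(10)"
```

```text
time: 21.1
position: [471.0, 23.8, 93.7]
tool_rot: [-0.0, 0.895, 0.446, -0.0]
contact_force: [0.8, 0.3, -3.2]
opening: 0.655
finger_force: 30.0
Fz -4.02 sd 0.61 grip 30.0 open mm 57.92346022867534 [471.1  23.8  93.7] 21.6
```

B weighs about 0.41 kg. Another at least 0.13 kg heavier would pass 0.5 kg, so B is the full one. I'll put it back, then lift A (checking its weight) and take it to the tray.

```bash
python3 -m handwheel '0 0 .7 0 5.5;0 0 1.4 0 5.5;0 0 2 0 5.5;0 0 2.3 0 5.5;0 0 2.5 0 5.5;0 0 2.5 0 5.5;0 0 2.5 0 6.2;0 0 2.5 0 7;0 0 2.5 0 7.5;0 0 2.5 0 7.5'; python3 -m handwheel '0 0 -2 0 7.5;0 0 -4 0 7.5;0 0 -6.5 0 7.5;0 0 -7.5 0 7.5;0 0 -7.5 0 7.5'; python3 -c "
from h import *
go(544.1,55.5,144,-5)"
```

```text
time: 22.85
position: [471.2, 23.8, 68.7]
tool_rot: [0.0, 0.895, 0.446, 0.0]
contact_force: [0.8, 0.1, -0.7]
opening: 0.852
finger_force: 0.0
time: 23.48
position: [471.2, 23.8, 143.8]
tool_rot: [0.0, 0.895, 0.446, 0.0]
contact_force: [-0.1, -0.6, -0.0]
opening: 0.854
finger_force: 0.0
tx ty tz cm [ 6.9  3.9 -0. ] spin 1.012 j6 0.44
```

```bash
python3 -m handwheel '1.2 .7 0 .18 7.5;2.4 1.4 0 .36 7.5;3.6 2.1 0 .54 7.5;4.8 2.8 0 .72 7.5;6 3.4 0 .9 7.5;6.9 3.9 0 1.01 7.5;6.9 3.9 0 1.01 7.5;6.9 3.9 2 1.01 7.5;6.9 3.9 4.5 1.01 7.5;6.9 3.9 6.5 1.01 7.5;6.9 3.9 7.5 1.01 7.5;6.9 3.9 7.5 1.01 7.5' 30 && python3 -m handwheel '0 0 0 0 6.5;0 0 0 0 6;0 0 0 0 5.5;0 0 0 0 5.5;0 0 0 0 5.5;0 0 0 0 5.5;0 0 0 0 5.5'
```

```text
time: 24.98
position: [543.4, 55.3, 68.2]
tool_rot: [-0.0, 0.999, -0.042, -0.001]
contact_force: [-0.3, 0.0, -0.1]
opening: 0.855
finger_force: 0.0
time: 25.85
position: [544.1, 55.5, 69.2]
tool_rot: [-0.0, 0.999, -0.043, 0.001]
contact_force: [0.0, 1.8, 5.1]
opening: 0.656
finger_force: 30.0
```

```bash
python3 -m handwheel '0 0 -.3 0 5.5;0 0 -.8 0 5.5;0 0 -2 0 5.5;0 0 -4 0 5.5;0 0 -6 0 5.5;0 0 -8 0 5.5;0 0 -10 0 5.5;0 0 -11.5 0 5.5;0 0 -12 0 5.5;0 0 -12 0 5.5'; python3 -c "
from h import *
weigh(8); go(570,-325,188,-4)
t=cv2.imread('pics/top2.png');c=np.zeros(t.shape[:2],bool);c[140:262,300:400]=1
cs,_=cv2.findContours(((t.max(2)<75)&c).astype(np.uint8),0,2);k=max(cs,key=cv2.contourArea);r=cv2.minAreaRect(k);print(r,onz('top',r[0],5))"
```

```text
time: 27.1
position: [543.7, 55.4, 188.9]
tool_rot: [0.0, 0.999, -0.043, 0.0]
contact_force: [-0.0, 0.8, -1.9]
opening: 0.655
finger_force: 30.0
Fz -1.93 sd 0.47 grip 30.0 open mm 57.767729246211395 [543.7  55.4 188.5] 27.5
tx ty tz cm [ 5.8 37.7  0. ] spin -0.015 j6 1.54
((348.15899658203125, 202.48728942871094), (106.49976348876953, 72.64790344238281), 85.42607879638672) [ 521.9 -340.3    5. ]
```

A weighs about 0.2 kg: light. I'll carry it to the tray.

```bash
python3 -m handwheel '.2 1 0 0 5.5;.6 4 0 0 5.5;1.2 8 0 0 5.5;1.8 12.5 0 0 5.5;2.5 17 0 0 5.5;3.2 21.5 0 0 5.5;3.9 26 0 0 5.5;4.6 30 0 0 5.5;5.2 34 0 0 5.5;5.6 36.5 0 0 5.5;5.8 37.7 0 0 5.5;5.8 37.7 0 0 5.5' && python3 -m handwheel '0 0 1.5 0 5.5;0 0 4 0 5.5;0 0 6.5 0 5.5;0 0 9 0 5.5;0 0 11 0 5.5;0 0 12.3 0 5.5;0 0 12.8 0 5.5;0 0 13 0 5.5;0 0 13.2 0 5.5;0 0 13.3 0 5.5;0 0 13.3 0 5.5'
```

```text
time: 29.0
position: [569.3, -325.6, 188.5]
tool_rot: [-0.0, 0.999, -0.043, -0.0]
contact_force: [-0.8, -0.6, -2.1]
opening: 0.653
finger_force: 30.0
time: 30.38
position: [569.6, -325.2, 56.0]
tool_rot: [0.0, 0.999, -0.043, 0.0]
contact_force: [0.5, 0.5, -1.3]
opening: 0.653
finger_force: 30.0
```

```bash
python3 -m handwheel '0 0 .05 0 5.5;0 0 .1 0 5.5;0 0 .15 0 5.5;0 0 .15 0 5.5'
```

```text
time: 30.88
position: [569.7, -325.2, 55.3]
tool_rot: [0.0, 0.999, -0.043, 0.0]
contact_force: [-2.1, 2.4, 6.1]
opening: 0.654
finger_force: 30.0
```

Contact. Release, rise, and head back to C.

```bash
python3 -m handwheel '0 0 0 0 6.2;0 0 0 0 7;0 0 0 0 7.5;0 0 0 0 7.5;0 0 -1.5 0 7.5;0 0 -4 0 7.5;0 0 -7.5 0 7.5;0 0 -10 0 7.5;0 0 -11 0 7.5;0 0 -11 0 7.5'; python3 -c "
from h import *
go(479.9,103.5,166,113)"
```

```text
time: 32.12
position: [569.6, -325.2, 164.7]
tool_rot: [0.0, 0.999, -0.043, 0.0]
contact_force: [0.0, -0.6, -0.1]
opening: 0.849
finger_force: 0.0
tx ty tz cm [-12.6 -42.   -0.2] spin -2.057 j6 0.96
```

```bash
python3 -m handwheel '-.5 -2 0 -.18 7.5;-2 -6 0 -.36 7.5;-3.2 -10 0 -.54 7.5;-4.5 -14 0 -.72 7.5;-5.7 -18 0 -.9 7.5;-7 -22 0 -1.08 7.5;-8.2 -26 0 -1.26 7.5;-9.3 -30 0 -1.44 7.5;-10.5 -34 0 -1.62 7.5;-11.6 -38 0 -1.8 7.5;-12.4 -41 0 -1.98 7.5;-12.6 -42 0 -2.057 7.5' && python3 -m handwheel '0 0 0 0 7.5;0 0 0 0 7.5' ; python3 -c "
from h import *
go(479.9,103.5,68.7,113)"
```

```text
time: 33.62
position: [478.7, 105.6, 163.3]
tool_rot: [-0.001, 0.55, 0.835, -0.001]
contact_force: [0.7, 0.2, 0.7]
opening: 0.853
finger_force: 0.0
time: 33.88
position: [479.6, 103.6, 163.8]
tool_rot: [-0.0, 0.553, 0.833, -0.0]
contact_force: [0.3, 0.3, -0.4]
opening: 0.85
finger_force: 0.0
tx ty tz cm [-0.   0.   9.5] spin -0.002 j6 -0.43
```

```bash
python3 -m handwheel '0 0 2 0 7.5;0 0 4.5 0 7.5;0 0 7 0 7.5;0 0 9 0 7.5;0 0 9.5 0 7.5;0 0 9.5 0 7.5;0 0 9.5 0 6.5;0 0 9.5 0 5.5;0 0 9.5 0 5.5;0 0 9.5 0 5.5;0 0 9.5 0 5.5;0 0 9.5 0 5.5' 30; python3 -m handwheel '0 0 0 0 5.5;0 0 -.3 0 5.5;0 0 -.8 0 5.5;0 0 -2 0 5.5;0 0 -4 0 5.5;0 0 -6 0 5.5;0 0 -8 0 5.5;0 0 -10 0 5.5;0 0 -11.5 0 5.5;0 0 -12 0 5.5;0 0 -12 0 5.5'; python3 -c "
from h import *
weigh(4);go(440,-325,188,-4)"
```

```text
time: 35.38
position: [479.9, 104.0, 69.8]
tool_rot: [0.0, 0.552, 0.834, 0.0]
contact_force: [-1.5, -0.8, 6.6]
opening: 0.658
finger_force: 30.0
time: 36.75
position: [479.6, 104.1, 189.4]
tool_rot: [0.0, 0.552, 0.834, 0.0]
contact_force: [0.5, -0.3, -1.6]
opening: 0.655
finger_force: 30.0
Fz -2.13 sd 0.14 grip 30.0 open mm 57.69147709538128 [479.5 104.  188.7] 36.95
tx ty tz cm [-38.  -20.4   0.1] spin 2.042 j6 -0.43
```

```bash
python3 -m handwheel '-1 -.5 0 .17 5.5;-4 -2.1 0 .34 5.5;-8 -4.3 0 .51 5.5;-12 -6.4 0 .68 5.5;-16 -8.6 0 .86 5.5;-20 -10.7 0 1.04 5.5;-24 -12.9 0 1.22 5.5;-28 -15 0 1.4 5.5;-32 -17.2 0 1.58 5.5;-35.5 -19 0 1.75 5.5;-37.5 -20.1 0 1.92 5.5;-38 -20.4 0 2.042 5.5' && python3 -m handwheel '0 0 0 0 5.5;0 0 1.5 0 5.5;0 0 4 0 5.5;0 0 6.5 0 5.5;0 0 9 0 5.5;0 0 11 0 5.5;0 0 12.3 0 5.5;0 0 12.8 0 5.5;0 0 13 0 5.5;0 0 13.2 0 5.5;0 0 13.2 0 5.5'
```

```text
time: 38.45
position: [439.8, -326.9, 188.5]
tool_rot: [-0.0, 0.999, -0.038, -0.0]
contact_force: [0.8, 0.6, -1.6]
opening: 0.656
finger_force: 30.0
time: 39.83
position: [440.3, -325.5, 57.5]
tool_rot: [0.0, 0.999, -0.035, 0.0]
contact_force: [0.7, 0.3, -1.4]
opening: 0.654
finger_force: 30.0
```

```bash
python3 -m handwheel '0 0 .05 0 5.5;0 0 .1 0 5.5;0 0 .15 0 5.5;0 0 .2 0 5.5; 0 0 .2 0 5.5'
```

```text
time: 40.45
position: [440.3, -325.5, 55.8]
tool_rot: [0.0, 0.999, -0.035, 0.0]
contact_force: [-1.8, 3.0, 4.4]
opening: 0.654
finger_force: 30.0
```

```bash
python3 -m handwheel '0 0 0 0 6.2;0 0 0 0 7;0 0 0 0 7.5;0 0 0 0 7.5;0 0 -1.5 0 7.5;0 0 -4 0 7.5;0 0 -7.5 0 7.5;0 0 -10 0 7.5;0 0 -11 0 7.5;0 0 -11 0 7.5'; python3 -c "
from h import *
go(471.2,23.8,166,53)"
```

```text
time: 41.7
position: [440.3, -325.5, 165.7]
tool_rot: [0.0, 0.999, -0.035, 0.0]
contact_force: [0.3, 0.0, 0.4]
opening: 0.85
finger_force: 0.0
tx ty tz cm [  0.6 -35.1  -0.1] spin -0.995 j6 0.79
```

```bash
python3 -m handwheel '0 -2 0 -.1 7.5;0 -5 0 -.2 7.5;.1 -9 0 -.3 7.5;.2 -13 0 -.4 7.5;.3 -17 0 -.5 7.5;.4 -21 0 -.6 7.5;.5 -25 0 -.7 7.5;.6 -29 0 -.8 7.5;.6 -32 0 -.9 7.5;.6 -34.5 0 -.995 7.5;.6 -35.1 0 -.995 7.5;.6 -35.1 0 -.995 7.5'; python3 -c "
from h import *
go(471.2,23.8,68.7,53)
for n in('scene','top'): cv2.imwrite(f'pics/{n}3.png',get_image(n)[:,:,::-1])
cv2.imwrite('pics/c5.png',np.hstack([cv2.resize(cv2.imread('pics/scene3.png')[100:300,180:400],(396,360)),cv2.resize(cv2.imread('pics/top3.png')[110:310,190:410],(396,360))]))"
```

```text
time: 43.2
position: [470.7, 24.0, 164.8]
tool_rot: [-0.0, 0.895, 0.445, -0.0]
contact_force: [-0.1, 0.0, 0.7]
opening: 0.852
finger_force: 0.0
tx ty tz cm [0.  0.1 9.6] spin -0.002 j6 0.45
```

View pics/c5.png

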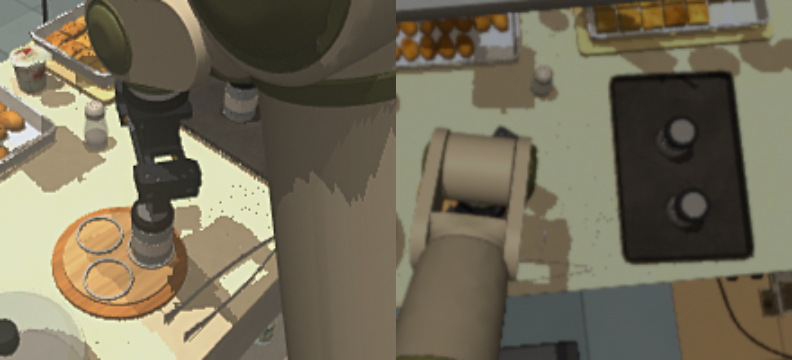

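Both light canisters stand upright on the tray at top pixels (379,184) and (353,225); the full one is still in its ring under the gripper. I'll grip it and lift until its bottom is at about 200 mm.

```bash
python3 -m handwheel '0 0 2 0 7.5;0 0 4.5 0 7.5;0 0 7 0 7.5;0 0 9 0 7.5;0 0 9.6 0 7.5;0 0 9.6 0 7.5;0 0 9.6 0 6.5;0 0 9.6 0 5.5;0 0 9.6 0 5.5;0 0 9.6 0 5.5;0 0 9.6 0 5.5;0 0 9.6 0 5.5' 35; python3 -m handwheel '0 0 0 0 5.5;0 0 -.3 0 5.5;0 0 -.8 0 5.5;0 0 -2 0 5.5;0 0 -4 0 5.5;0 0 -6.5 0 5.5;0 0 -9 0 5.5;0 0 -11.5 0 5.5;0 0 -14 0 5.5;0 0 -16.5 0 5.5;0 0 -18 0 5.5;0 0 -18.5 0 5.5';python3 -m handwheel '0 0 0 0 5.5;0 0 0 0 5.5;0 0 0 0 5.5;0 0 0 0 5.5'; python3 -c "
from h import *
weigh(6)
for n in('scene','top'): cv2.imwrite(f'pics/{n}4.png',get_image(n)[:,:,::-1])
cv2.imwrite('pics/c6.png',np.hstack([cv2.resize(cv2.imread('pics/scene4.png')[90:300,80:380],(400,280)),cv2.resize(cv2.imread('pics/top4.png')[110:310,100:400],(400,280))]))"
```

```text
time: 44.8
position: [471.2, 24.2, 69.8]
tool_rot: [0.0, 0.895, 0.446, 0.001]
contact_force: [-0.3, -0.4, 7.4]
opening: 0.655
finger_force: 35.0
time: 46.3
position: [470.7, 24.3, 255.4]
tool_rot: [0.0, 0.895, 0.446, 0.001]
contact_force: [1.0, -0.5, -2.9]
opening: 0.658
finger_force: 35.0
time: 46.8
position: [470.8, 24.3, 254.0]
tool_rot: [-0.0, 0.895, 0.446, -0.0]
contact_force: [0.5, 0.3, -4.3]
opening: 0.655
finger_force: 35.0
Fz -3.24 sd 0.87 grip 35.0 open mm 57.92453734948664 [470.8  24.3 254.2] 47.1
```

View pics/c6.png

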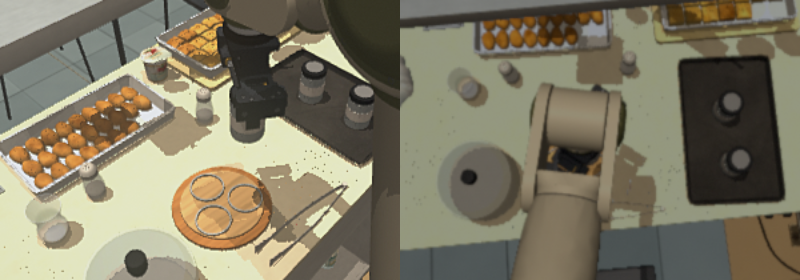

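The picture shows the heavy canister held upright over the empty stand at about scene (264,180), the other two on the tray, the cover upright at the left, and the bystanders undisturbed.

```bash
python3 -c "
from plant import *
print(hand_in())"
```

```text
the job is handed in; nothing more can be done
None
```

I handed the job in at about 47 s: the cover stands upright on the bare counter, the two light canisters (about 0.2 kg each) are upright on the tray, and the full one (about 0.4 kg) is held upright with its base about 20 cm above the counter, with nothing dropped and the tongs, shakers and tea glass untouched.

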